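Close the sugar tub: slide the lid home and snap it on

ROBOT

A 6-joint arm with a two-finger parallel gripper is mounted at the origin on the work surface. World frame = base frame: x ahead of the robot, y to its left, z up, the work surface at z = 0. Lengths are in mm, angles in rad, forces in N, time in s.
With the tool pointing down it reaches from about 400 to 925 mm from the base axis. Payload 12.5 kg.
Tool frame: the origin (TCP) lies on the centre line of the jaws, within the pads' length; the fingertips stand 8 mm ahead of it and the grasp point (between the pads) lies 11 mm behind it; z points along the fingers, x is the direction in which the jaws open and shut, and the axes are right-handed (so a half turn about z gives the same grasp; the last joint's range is limited). The gripper opens to 95 mm and grips with 3 to 60 N. Pads are 20 mm wide; open, the fingers measure 119 mm over their backs; the gripper's body (75 mm by 180 mm) begins 59 mm behind the grasp point.
Start: joints at [1.222, 0.491, 1.559, -0, 1.092, -0.106], TCP at [150.245, 606.69, 222.661] pointing down, gripper open.
Joint ranges: [-3.1, 3.1], [-0.84, 2.19], [0.05, 2.79], [-1.13, 4.28], [0.06, 2.93], [-2.69, 2.69]. Speed limits (rad/s): [2.22, 2.22, 2.79, 3.14, 3.14, 3.14].

INTERFACE

Orientations are given as [roll, pitch, yaw] about the fixed x, y, z axes, in that order (R = Rz(yaw) Ry(pitch) Rx(roll)).
In Python, from cell import env gives the robot as it stands. The module is installed in compiled form; this text tells all that it offers.
- The arm moves only by the tool send_rows, never from a script. Its argument "moves" is a list that holds one entry, the list of rows, each a list of 6 numbers: the shift along the tool's x, y, z as a fraction of full scale, then the turn, a rotation vector about the tool's x, y, z as a fraction of full scale. A call has 1 to 12 rows; each row is the pose to reach, as a shift and turn from the pose commanded when the call began, along the tool's axes at that moment; what a row does not reach only later rows make up. Full scale, the value 1, is 0.3 m for a shift and 90 degrees for a turn. A row lasts 1/12 s, in which the tool goes at most 41.7 mm and 7.16 degrees, less where a joint would pass 70% of its speed; a pose out of reach is approached as far as the arm can. A call with a number of a shift or a turn outside -1 to 1 is refused whole. A call with a gripper value outside its range is refused whole. "grip" is the gripper's target within -1 to 1 (shut at 1, half-way at 0, fully open at -1), set as the call begins (left out, the last holds). The fingers move at their own pace and stop on an object; the grip force is fixed at half the most. Time passes only in rows, so rows that repeat a pose let the fingers close. It gives the time, the measured TCP pose, the force and the opening at its end, in the units of the state.
- env.state(): the state, without advancing time (a new reading comes with each control period).
- env.read_camera(name): name is "scene" or "top" or "wrist"; returns a dict with "image" (384x512x3 uint8, red, green, blue), "mtx" (3x3 intrinsics, pixels), "T" (4x4, takes a point from camera to world coordinates); the wrist camera has in their place "mount" (4x4, takes a point from camera to tool coordinates, whose origin is the TCP and whose axes are the tool frame's). Camera axes: x right, y up, looking along -z (the intrinsics and any distortion apply to the point x, -y, -z); pixel columns grow to the right and rows downward; lengths in mm; the calibration is good to about 2 mm. A picture is of the moment at which its call begins: read the wrist's pose just before it. There is no depth.
- env.job_done(): hands the job in, once; it reports no verdict.
Trained networks look in the newest picture that a camera, given by its name, has taken for a name from the list of things; names that differ only in an ending like _2 or _b are one class to them, and where a whole thing is asked for, a point or a joint stands for the part that bears it (a point fixed in the world has none). Each returns a list of dicts, best first, with "confidence" (0 to 1); they miss things now and then, are a little off and sometimes report something else, mostly with a low value. They report only what shows in the picture. A call takes as long as a camera call. They do not tell look-alikes from the thing itself.
- env.look_for(camera, thing): "xy" ([column, row] in pixels, amid what is visible of it).
- env.outline_of(camera, thing): "region" (384x512 bool, what is visible of it) and "xy" ([column, row] in pixels, amid what is visible of it).
The state is a dict: "t": time; "joints": joint angles; "qvel": joint speeds; "tau": joint torques, N m; "eef_pos": TCP position; "tcp_rot": TCP orientation; "ft_force": force on the tool from outside, world axes, zero at the start; "moment": the same for the moment, N m; "opening": opening from 0.0 (shut) to 1.0 (fully open).
Only numpy, scipy, OpenCV 4.12 (cv2) and the standard library are available. Lean on these libraries where they do the work, as an engineer would, in place of code of your own. Each camera call takes 0.05 s, during which the arm holds its last target. There are 200 camera calls.

TASK

Close the sugar tub for the night. Its white lid waits on the wooden runway: slide or otherwise bring it over the tub, where the steel end stop shows its place, and press it down until it is snapped under both side bars and sits flat on the tub's rim all round. Leave the cup, saucer, stirring stick, sugar jar and kettle where they are.

Things in the scene. Friction and masses are not known exactly. Their poses are not given: they have to be found in the camera images.
- tub: Fixed open steel sugar tub joined to a wooden lid runway. Origin: centre of the tub's underside, on the counter. z up; +y is the sliding direction, from runway to end stop; x across. Tub 108 (x) by 116 (y) mm outside, walls 6 mm, flat rim 60 mm above the counter. With the lid against the stop it is centred over the tub (1 mm short).
- runway_end (a point): Middle of the runway's open end, at rail-top height, at tub y = -200 mm. Axes as the tub's. Two wooden rails, tops 79.5 mm above the counter, run from here to the tub (y = -58). Rail inner faces at x = +-46 mm: a 92 mm wide open channel, its floor at 12 mm. Side guides at x = +-56.5 mm rise to 89.5 mm, carried on by a steel post at each tub corner.
- stop_face (a point): Middle of the end stop's top edge on the face that the lid meets: tub y = +59 mm, 95 mm above the counter. Steel plate 80 mm wide, 6 mm thick.
- bar_a (a point): Middle of the spring bar at tub x = -60.5 mm, 72.5 mm high: a polished round steel bar along y, 16 mm thick, 84 mm long, top 80.5 mm high, reaching 2.5 mm over the lid's edge. A lid slid over the tub rests on both bars at about rail height; pressed in the middle with 10 to 20 N it spreads them, drops 19 mm onto the rim and they spring back over it.
- bar_b (a point): Middle of the same kind of spring bar at tub x = +60.5 mm.
- lid: Loose white plastic lid, about 150 g, starting on the rails. Origin: centre of the flange's underside; z up, y along the runway. Flange 110 (x) by 116 (y) by 6 mm; on top a round central knob 46 mm across, 12 mm high (top 18 mm above origin); below a tapered round plug 7 mm deep, 88 mm across at the flange, 76 at the foot. Origin height: 79.5 mm on the runway, 60 mm snapped on.
- cup: Empty white ceramic cup, 76 mm across, 75 mm high; origin under its centre. Bystander.
- saucer: White melamine saucer, 140 mm across, 16 mm high; origin under its centre. Bystander.
- sugar_jar: Glass jar with a wire clamp latch, 90 mm across, 120 mm high; origin under its centre. Bystander.
- kettle: Brushed steel cordless kettle on a black base with a toggle switch, 160 mm across plus a handle to its +x side (128 mm out) and a spout to -x (98 mm out), 219 mm high; origin under its centre. Bystander.
- stirrer: Wooden stirring stick, 140 by 8 by 4 mm, lying along its x axis; origin under its centre. Bystander.
Not all that is in view belongs to the job. What is shaped like the lid but orange is not meant.

How it is judged:
By the outcome, as a careful person would: the job done as asked, in the order asked, and still so for the second after the job is handed in, with the robot touching nothing.
It also fails if it takes over 40 s, if anything falls off the work surface, if the arm or the gripper's body presses on something with over 40 N, if the wrist force passes 120 N, or if a joint passes its speed limit or range.

## Working session

There is one attempt and no reset: what is moved stays moved. The work goes in short steps, Python scripts to look and compute and a tool call to move; the robot and the scene stay as the last step left them, time stands still between calls to the robot, and variables do not carry over. Pictures are saved under pics/ and viewed, about 8 in all and at most 12, crops included, and the job is handed in when it is done.

Besides the shell and the picture viewer there is one more tool, called after "Emit:" as name([rows], argument=value, ...), one row to a line, values as JSON. send_rows: Moves the arm, as the interface text tells. Its arguments: {"type":"object","properties":{"moves":{"type":"array","items":{"type":"array","items":{"type":"array","items":{"type":"number"}}}},"grip":{"type":"number"}},"required":["moves"]}

```bash
mkdir -p pics; cat > h.py <<'E'
import numpy as np, cv2
from cell import env
from scipy.spatial.transform import Rotation as R
def cam(n):
    s=env.state(); c=env.read_camera(n)
    if 'T' in c: T=np.array(c['T'])
    else:
        W=np.eye(4); W[:3,:3]=R.from_euler('xyz',s['tcp_rot']).as_matrix(); W[:3,3]=s['eef_pos']; T=W@np.array(c['mount'])
    return c['image'],np.array(c['mtx']),T,c
def ray(px,K,T):
    d=np.linalg.inv(K)@[px[0],px[1],1.]; d=T[:3,:3]@(d*[1,-1,-1]); return T[:3,3],d/np.linalg.norm(d)
def atz(px,K,T,z):
    o,d=ray(px,K,T); return o+d*(z-o[2])/d[2]
def proj(P,K,T):
    p=np.linalg.inv(T)@np.append(P,1); p=p[:3]*[1,-1,-1]; p=K@p; return p[:2]/p[2]
def tri(rs):
    A=sum(np.eye(3)-np.outer(d,d) for o,d in rs); b=sum((np.eye(3)-np.outer(d,d))@o for o,d in rs)
    return np.linalg.solve(A,b)
E
python3 - <<'E'
from h import *
print(env.state())
ims=[]
for n in ['scene','top']:
    im,K,T,c=cam(n); print(n,[k for k in c],K.round(1).tolist(),T.round(3).tolist()); 
    im=im[:,:,::-1].copy()
    for th in ['lid','tub','stop_face','bar_a','runway_end','cup','saucer','sugar_jar','kettle','stirrer']:
        r=env.look_for(n,th); print(th,[(np.round(q['xy']).tolist(),round(q['confidence'],2), atz(q['xy'],K,T,80).round().tolist()) for q in r])
    cv2.imwrite(f'pics/{n}.png',im)
E
```

```text
{'t': 0.0, 'joints': array([ 1.22237357e+00,  4.91562236e-01,  1.55945187e+00, -2.03326098e-05,
        1.09170392e+00, -1.05572956e-01]), 'qvel': array([ 1.78975323e-03, -4.45886612e-04, -2.93958476e-05,  1.05848884e-03,
       -6.13106373e-04,  1.59955907e-04]), 'tau': array([-1.02028956e-03, -6.12642288e+01, -2.58175349e+01,  6.91517908e-02,
        4.83906304e-02, -1.13448200e-04]), 'eef_pos': array([150.17814466, 606.44399387, 222.05924975]), 'tcp_rot': array([-3.14149200e+00,  1.12100993e-03,  1.32795597e+00]), 'ft_force': array([-0.01520414,  0.15743379,  0.00698517]), 'moment': array([-0.00747503, -0.00176545,  0.01453973]), 'opening': 0.9980904509855427}
scene ['image', 'mtx', 'T'] [[448.5, 0.0, 259.9], [0.0, 448.5, 190.2], [0.0, 0.0, 1.0]] [[-0.808, -0.493, 0.323, 984.844], [0.589, -0.66, 0.466, 557.865], [-0.016, 0.567, 0.824, 1104.092], [0.0, 0.0, 0.0, 1.0]]
lid [([282.0, 158.0], 0.85, [465.0, -74.0, 80.0]), ([344.0, 190.0], 0.65, [396.0, 117.0, 80.0]), ([148.0, 192.0], 0.61, [837.0, -203.0, 80.0]), ([242.0, 185.0], 0.55, [612.0, -65.0, 80.0])]
tub [([266.0, 211.0], 0.64,
[... 870 characters left out ...]
 0.87, [608.0, -63.0, 80.0]), ([322.0, 137.0], 0.87, [787.0, -257.0, 80.0]), ([219.0, 273.0], 0.64, [334.0, 94.0, 80.0]), ([138.0, 242.0], 0.64, [437.0, 362.0, 80.0])]
tub [([241.0, 200.0], 0.62, [572.0, 21.0, 80.0])]
stop_face [([241.0, 199.0], 0.98, [574.0, 21.0, 80.0])]
bar_a [([242.0, 200.0], 0.75, [572.0, 18.0, 80.0]), ([266.0, 139.0], 0.21, [781.0, -66.0, 80.0])]
runway_end [([241.0, 202.0], 0.89, [565.0, 22.0, 80.0])]
cup [([232.0, 158.0], 0.96, [718.0, 52.0, 80.0])]
saucer [([265.0, 137.0], 0.84, [789.0, -62.0, 80.0])]
sugar_jar [([392.0, 267.0], 0.94, [343.0, -463.0, 80.0])]
kettle [([383.0, 199.0], 0.62, [565.0, -450.0, 80.0])]
stirrer [([145.0, 238.0], 0.47, [451.0, 340.0, 80.0])]
```

```bash
python3 -c "
import cv2
a=cv2.imread('pics/scene.png');cv2.imwrite('pics/scene2.png',cv2.resize(a[80:320,100:420],(800,600),interpolation=3))
a=cv2.imread('pics/top.png');cv2.imwrite('pics/top2.png',cv2.resize(a[105:285,130:370],(800,600),interpolation=3))"
```

```text
(no output)
```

View pics/scene2.png

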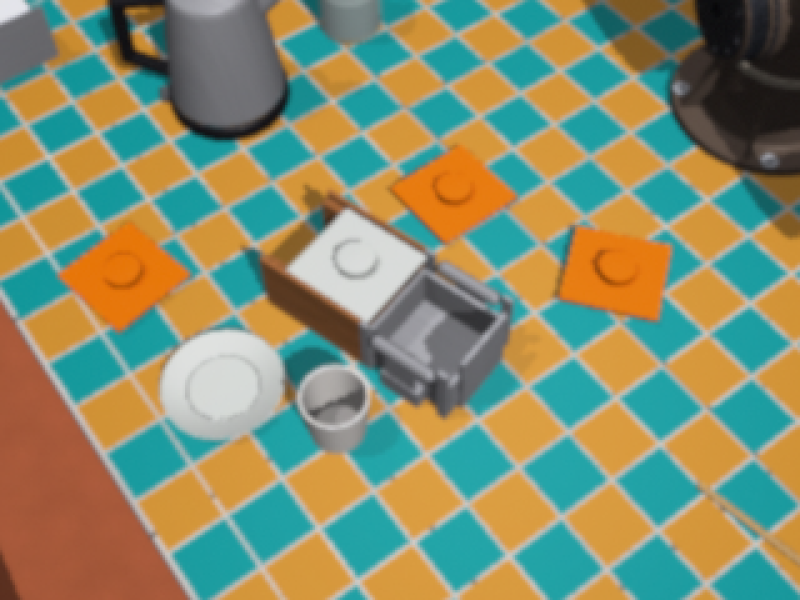

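View pics/top2.png

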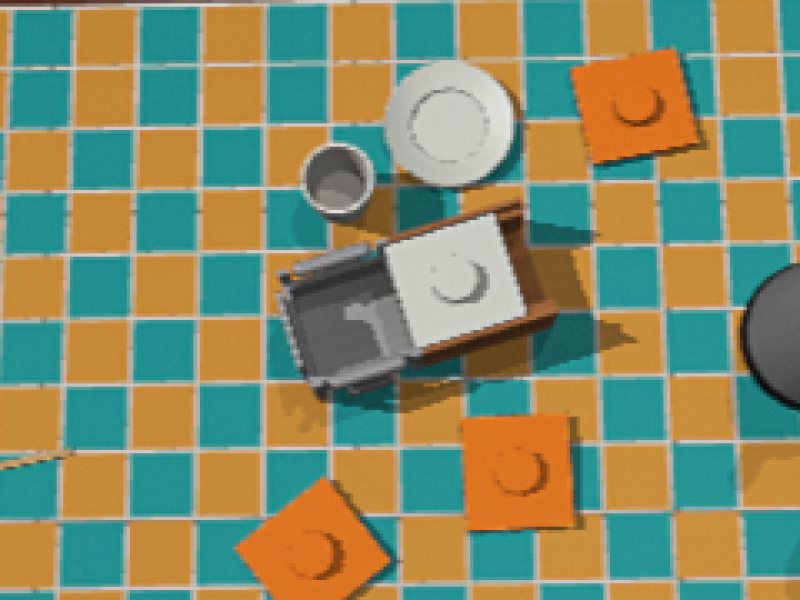

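The lid meant is the white one with a knob, top px (266,189) and scene px (242,185), sitting on the wooden runway. The look-alikes, top px (284,246), (322,137) and (219,273), are orange, so they're out. The enlarged crops confirm this. Next I'll get positions from both views.

```bash
cat >> h.py <<'E'
def outl(n,th,near,cw):
    r=env.outline_of(n,th); r=[q for q in r if np.hypot(*(np.array(q['xy'])-near))<25]
    return r[0]['region'] if r else None
def white(im,reg):
    return reg
E
python3 - <<'E'
from h import *
near={'scene':(242,185),'top':(266,189)}; nt={'scene':(266,211),'top':(241,200)}
rs=[]
for n in near:
    im,K,T,c=cam(n)
    m=outl(n,'lid',near[n],0)
    hsv=cv2.cvtColor(im,cv2.COLOR_RGB2HSV)
    p=np.argwhere(m)[:,::-1]; print(n,len(p))
    rs.append(ray(p.mean(0),K,T))
    w=np.array([atz(q,K,T,85.5)[:2] for q in p],np.float32)
    print(cv2.minAreaRect(w))
    t=outl(n,'tub',nt[n],0)
    p=np.argwhere(t)[:,::-1]; w=np.array([atz(q,K,T,80)[:2] for q in p],np.float32)
    print('tub',len(p),cv2.minAreaRect(w))
print(tri(rs))
E
```

```text
scene 1413
((616.1078491210938, -61.38349151611328), (115.22881317138672, 119.39871978759766), 14.711629867553711)
tub 3387 ((616.3982543945312, -6.6940765380859375), (168.94662475585938, 289.9851379394531), 15.77820110321045)
top 1067
((607.3834228515625, -63.02410888671875), (110.3320083618164, 115.08769226074219), 17.312471389770508)
tub 2071 ((589.2446899414062, -23.494400024414062), (149.8643798828125, 267.5614013671875), 15.841384887695312)
[611.46197255 -65.04688784  73.21885575]
```

Emit:
send_rows([
  [[-0.85, 0.98, -0.18, 0, 0, 0.833], [-0.85, 0.98, -0.18, 0, 0, 0.833], [-0.85, 0.98, -0.18, 0, 0, 0.833], [-0.85, 0.98, -0.18, 0, 0, 0.833], [-0.85, 0.98, -0.18, 0, 0, 0.833], [-0.85, 0.98, -0.18, 0, 0, 0.833], [-0.85, 0.98, -0.18, 0, 0, 0.833], [-0.85, 0.98, -0.18, 0, 0, 0.833], [-0.85, 0.98, -0.18, 0, 0, 0.833], [-0.85, 0.98, -0.18, 0, 0, 0.833], [-0.85, 0.98, -0.18, 0, 0, 0.833], [-0.85, 0.98, -0.18, 0, 0, 0.833]],
], grip=-0.3)

```text
t: 2.4
eef_pos: [375.0, 287.5, 277.0]
tcp_rot: [-3.141, -0.001, 0.014]
ft_force: [-0.4, 0.3, 0.3]
opening: 0.651
```

Emit:
send_rows([
  [[0.73, 1.0, -0.18, 0, 0, 0.833], [0.73, 1.0, -0.18, 0, 0, 0.833], [0.73, 1.0, -0.18, 0, 0, 0.833], [0.73, 1.0, -0.18, 0, 0, 0.833], [0.73, 1.0, -0.18, 0, 0, 0.833], [0.73, 1.0, -0.18, 0, 0, 0.833], [0.73, 1.0, -0.18, 0, 0, 0.833], [0.73, 1.0, -0.18, 0, 0, 0.833], [0.73, 1.0, -0.18, 0, 0, 0.833], [0.73, 1.0, -0.18, 0, 0, 0.833], [0.73, 1.0, -0.18, 0, 0, 0.833], [0.73, 1.0, -0.18, 0, 0, 0.833]],
])

```text
t: 3.4
eef_pos: [599.4, -7.1, 330.1]
tcp_rot: [3.141, 0.0, -1.289]
ft_force: [-1.2, 0.1, 0.0]
opening: 0.653
```

```bash
python3 - <<'E'
from h import *
s=env.state(); print(s['t'],s['eef_pos'],s['tcp_rot'],s['opening'],s['ft_force'])
im,K,T,c=cam('wrist'); cv2.imwrite('pics/w1.png',im[:,:,::-1]); np.savez('w1.npz',im=im,K=K,T=T); print(c['mount'].round(2),K)
for th in ['lid','tub']:
  for r in env.outline_of('wrist',th):
    p=np.argwhere(r['region'])[:,::-1]; w=np.array([atz(q,K,T,85.5)[:2] for q in p],np.float32)
    print(th,r['confidence'],r['xy'],len(p),cv2.minAreaRect(w))
    if th=='lid' : np.save('m1_%d.npy'%r['xy'][0],r['region'])
E
```

```text
3.4 [599.35366258  -7.10815776 330.07523393] [ 3.14090593e+00  4.96907239e-04 -1.28942617e+00] 0.6531744697180817 [-1.21250619  0.11043466  0.04480398]
[[   1.     -0.     -0.      0.46]
 [  -0.     -0.96   -0.26  -73.83]
 [  -0.      0.26   -0.96 -162.23]
 [   0.      0.      0.      1.  ]] [[334.66709275   0.         252.13494921]
 [  0.         334.66709275 195.69655677]
 [  0.           0.           1.        ]]
lid 0.95 [286.8, 265.6] 1835 ((462.2836608886719, -95.32169342041016), (122.67860412597656, 73.72694396972656), 23.290971755981445)
lid 0.71 [148.0, 261.7] 253 ((408.3518371582031, 61.69847869873047), (96.16283416748047, 35.25058364868164), 38.14642333984375)
lid 0.68 [471.3, 52.8] 6938 ((794.7556762695312, -217.1156768798828), (93.88990020751953, 101.2291030883789), 11.088099479675293)
tub 0.98 [221.1, 162.2] 12957 ((601.9685668945312, -18.915496826171875), (138.16317749023438, 268.9907531738281), 16.142715454101562)
```

View pics/w1.png

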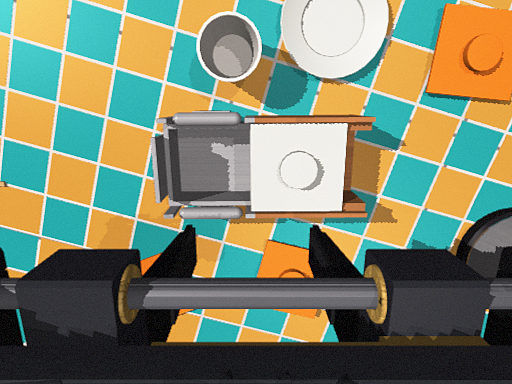

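Wrist view: white lid with knob at (299,168), tub opening (210,163), bars (208,118) and (212,212), stop at about (163,165), rail ends (373,121) and (368,209). Now the lid pose from it.

```bash
cat >> h.py <<'E'
def lidrect(im,K,T,z,seed):
    h=cv2.cvtColor(im,cv2.COLOR_RGB2HSV); m=((h[...,1]<40)&(h[...,2]>190)).astype(np.uint8)
    m=cv2.morphologyEx(m,cv2.MORPH_OPEN,np.ones((3,3)))
    _,l,st,ce=cv2.connectedComponentsWithStats(m); k=l[seed[1],seed[0]]; p=np.argwhere(l==k)[:,::-1]
    hull=cv2.convexHull(p.astype(np.int32))[:,0]
    box=cv2.boxPoints(cv2.minAreaRect(hull.astype(np.float32)))
    w=np.array([atz(q,K,T,z)[:2] for q in hull],np.float32); 
    M=cv2.moments(hull); return cv2.minAreaRect(w),(M['m10']/M['m00'],M['m01']/M['m00']),st[k]
E
python3 - <<'E'
from h import *
d=np.load('w1.npz'); im,K,T=d['im'],d['K'],d['T']
print(lidrect(im,K,T,85.5,(275,160)))
a=np.radians(16); u=np.array([-np.sin(a),np.cos(a)])
for nm,px,z in [('bar_top',(208,118),80.5),('bar_bot',(212,212),80.5),('railend_t',(373,121),84),('railend_b',(368,209),84),('stop',(163,165),95),('knob',(299,168),97.5)]:
    print(nm,atz(px,K,T,z).round(1))
b=cv2.resize(im[100:228,145:380][:,:,::-1],None,fx=3.4,fy=3.4,interpolation=3); cv2.imwrite('pics/w1c.png',b)
E
```

```text
(((612.7111206054688, -61.63456726074219), (108.63951873779297, 116.24931335449219), 16.41231346130371), (297.3335993778651, 166.22930992141454), array([ 250,  123,   98,   88, 7974], dtype=int32))
bar_top [640.4  59.1  80.5]
bar_bot [526.9  25.1  80.5]
railend_t [ 691.9 -131.1   84. ]
railend_b [ 587.4 -165.6   84. ]
stop [573.   95.9  95. ]
knob [615.3 -61.6  97.5]
```

View pics/w1c.png

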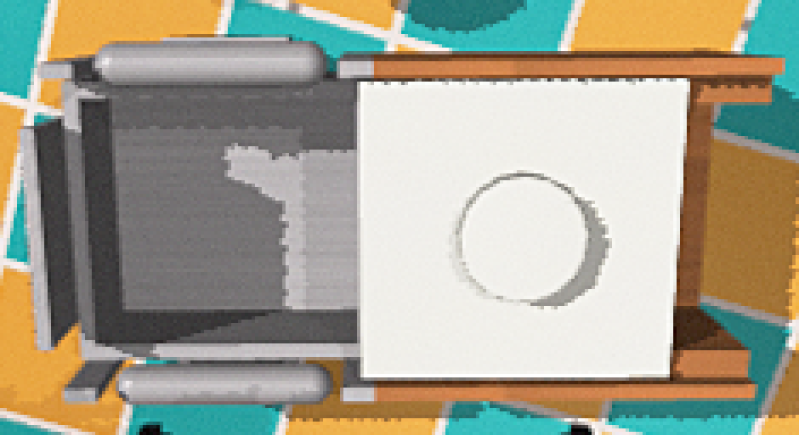

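Emit:
send_rows([
  [[0.187, 0.008, 0.4, 0, 0, 0], [0.187, 0.008, 0.4, 0, 0, 0], [0.187, 0.008, 0.4, 0, 0, 0], [0.187, 0.008, 0.4, 0, 0, 0], [0.187, 0.008, 0.4, 0, 0, 0], [0.187, 0.008, 0.4, 0, 0, 0]],
])

```text
t: 4.05
eef_pos: [612.9, -61.1, 211.9]
tcp_rot: [-3.141, -0.0, -1.288]
ft_force: [-0.2, 0.2, 0.3]
opening: 0.65
```

```bash
python3 - <<'E'
from h import *
s=env.state(); print(s['t'],s['eef_pos'],s['tcp_rot'],s['opening'],s['ft_force'])
im,K,T,c=cam('wrist'); cv2.imwrite('pics/w2.png',im[:,:,::-1])
d=np.load('w1.npz'); 
p=proj([612.7,-61.6,85.5],K,T); print(p)
r2=lidrect(im,K,T,85.5,(int(p[0])-30,int(p[1])-20)); print(r2)
r1=lidrect(d['im'],d['K'],d['T'],85.5,(275,160))
print(tri([ray(r1[1],d['K'],d['T']),ray(r2[1],K,T)]))
E
```

```text
4.05 [612.88069055 -61.10051477 211.90101569] [-3.14061634e+00 -1.96479557e-04 -1.28751507e+00] 0.6501235858992395 [-0.22666667  0.24920408  0.26771947]
[251.73747995 190.74400965]
(((612.6463012695312, -61.68016052246094), (108.24199676513672, 115.86482238769531), 16.25118064880371), (251.96147503133452, 186.55699584405303), array([  184,   129,   136,   119, 14563], dtype=int32))
[615.23561688 -61.33519568  82.49855223]
```

View pics/w2.png

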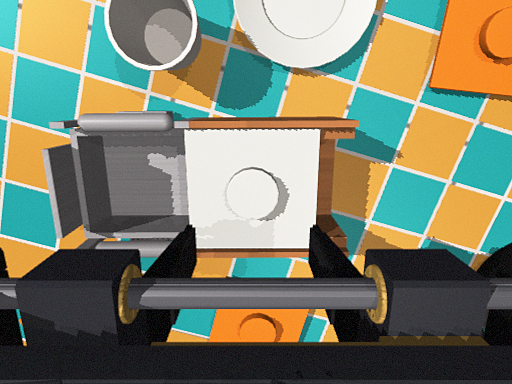

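The second wrist view agrees: lid centred near (612.7,-61.6), top at about 83–85 mm, and the fingers straddle the knob at (253,193). Descending to grip the knob.

Emit:
send_rows([
  [[0, 0, 0.12, 0, 0, 0], [0, 0, 0.24, 0, 0, 0], [0, 0, 0.32, 0, 0, 0], [0, 0, 0.35, 0, 0, 0], [0, 0, 0.37, 0, 0, 0], [0, 0, 0.385, 0, 0, 0], [0, 0, 0.385, 0, 0, 0]],
])

```text
t: 4.68
eef_pos: [613.1, -61.5, 96.3]
tcp_rot: [-3.14, -0.001, -1.288]
ft_force: [-0.0, -0.7, 0.6]
opening: 0.647
```

Emit:
send_rows([
  [[0, 0, 0, 0, 0, 0], [0, 0, 0, 0, 0, 0], [0, 0, 0, 0, 0, 0], [0, 0, 0, 0, 0, 0], [0, 0, 0, 0, 0, 0], [0, 0, 0, 0, 0, 0]],
], grip=0.3)

```text
t: 5.18
eef_pos: [612.8, -61.8, 96.1]
tcp_rot: [-3.14, -0.001, -1.289]
ft_force: [-0.4, -0.3, 6.7]
opening: 0.473
```

Emit:
send_rows([
  [[0, 0, -0.008, 0, 0, 0], [-0.04, 0, -0.008, 0, 0, 0], [-0.08, 0, -0.008, 0, 0, 0], [-0.12, 0, -0.008, 0, 0, 0], [-0.16, 0, -0.008, 0, 0, 0], [-0.2, 0, -0.008, 0, 0, 0], [-0.24, 0, -0.008, 0, 0, 0], [-0.28, 0, -0.008, 0, 0, 0], [-0.32, 0, -0.008, 0, 0, 0], [-0.33, 0, -0.008, 0, 0, 0]],
])

```text
t: 6.02
eef_pos: [584.2, 35.3, 97.5]
tcp_rot: [3.141, 0.0, -1.288]
ft_force: [-0.2, -0.3, -1.1]
opening: 0.474
```

```bash
python3 - <<'E'
from h import *
s=env.state(); print(s['t'],s['eef_pos'],s['opening'],s['ft_force'],s['moment'])
im,K,T,c=cam('wrist'); cv2.imwrite('pics/w3.png',im[:,:,::-1])
E
```

```text
6.0167 [584.21618812  35.33571488  97.54383414] 0.4740027649264815 [-0.21495243 -0.33890493 -1.12375149] [-0.06463029  0.19440736  0.00958036]
```

View pics/w3.png

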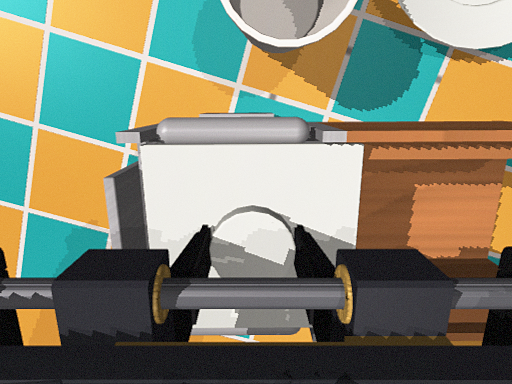

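The gripped lid is now over the tub, its left edge at column 138 just short of the stop at (120,200). I'll creep up to the stop.

Emit:
send_rows([
  [[-0.005, 0, 0, 0, 0, 0], [-0.01, 0, 0, 0, 0, 0], [-0.015, 0, 0, 0, 0, 0], [-0.02, 0, 0, 0, 0, 0], [-0.02, 0, 0, 0, 0, 0]],
])

```text
t: 6.48
eef_pos: [583.2, 39.0, 97.5]
tcp_rot: [3.142, 0.0, -1.289]
ft_force: [0.1, 0.0, -2.0]
opening: 0.472
```

Emit:
send_rows([
  [[-0.003, 0, 0, 0, 0, 0], [-0.006, 0, 0, 0, 0, 0], [-0.006, 0, 0, 0, 0, 0]],
])

```text
t: 6.73
eef_pos: [582.7, 40.9, 97.5]
tcp_rot: [3.142, 0.0, -1.289]
ft_force: [0.2, 0.1, -2.3]
opening: 0.477
```

Emit:
send_rows([
  [[-0.003, 0, 0, 0, 0, 0], [-0.006, 0, 0, 0, 0, 0], [-0.006, 0, 0, 0, 0, 0]],
])

```text
t: 6.98
eef_pos: [582.2, 42.7, 97.5]
tcp_rot: [-3.142, 0.0, -1.289]
ft_force: [0.9, -0.4, -1.9]
opening: 0.473
```

Emit:
send_rows([
  [[-0.002, 0, 0, 0, 0, 0], [-0.004, 0, 0, 0, 0, 0], [-0.004, 0, 0, 0, 0, 0]],
])

```text
t: 7.23
eef_pos: [581.9, 43.9, 97.5]
tcp_rot: [-3.142, 0.0, -1.289]
ft_force: [0.9, -0.1, -1.0]
opening: 0.471
```

Emit:
send_rows([
  [[-0.003, 0, 0, 0, 0, 0], [-0.006, 0, 0, 0, 0, 0], [-0.006, 0, 0, 0, 0, 0]],
])

```text
t: 7.48
eef_pos: [581.3, 45.6, 97.5]
tcp_rot: [3.142, 0.0, -1.289]
ft_force: [-0.6, -0.4, -1.0]
opening: 0.476
```

Emit:
send_rows([
  [[-0.003, 0, 0, 0, 0, 0], [-0.006, 0, 0, 0, 0, 0], [-0.006, 0, 0, 0, 0, 0]],
])

```text
t: 7.73
eef_pos: [581.2, 46.4, 97.7]
tcp_rot: [-3.141, -0.001, -1.289]
ft_force: [0.6, -6.6, -1.9]
opening: 0.475
```

Contact with the stop: 6.6 N along the slide. Release, rise, shut the fingers.

Emit:
send_rows([
  [[0.003, 0, 0.004, 0, 0, 0], [0.003, 0, 0.004, 0, 0, 0], [0.003, 0, 0.004, 0, 0, 0], [0.003, 0, 0.004, 0, 0, 0], [0.003, 0, -0.04, 0, 0, 0], [0.003, 0, -0.12, 0, 0, 0], [0.003, 0, -0.12, 0, 0, 0]],
], grip=-0.3)

```text
t: 8.32
eef_pos: [582.6, 46.5, 136.9]
tcp_rot: [-3.137, -0.001, -1.289]
ft_force: [-0.5, 0.1, 0.2]
opening: 0.645
```

Emit:
send_rows([
  [[0, 0, 0, 0, 0, 0], [0, 0, 0, 0, 0, 0], [0, 0, 0, 0, 0, 0], [0, 0, 0, 0, 0, 0], [0, 0, 0, 0, 0, 0], [0, 0, 0, 0, 0, 0], [0, 0, 0, 0, 0, 0], [0, 0, 0, 0, 0, 0], [0, 0, 0, 0, 0, 0]],
], grip=1)

```text
t: 9.07
eef_pos: [581.1, 46.3, 133.5]
tcp_rot: [3.142, 0.0, -1.289]
ft_force: [0.5, -0.1, 0.8]
opening: 0.074
```

```bash
python3 - <<'E'
from h import *
s=env.state(); print(s['t'],s['eef_pos'],s['opening'],s['ft_force'],s['moment'])
im,K,T,c=cam('wrist'); cv2.imwrite('pics/w4.png',im[:,:,::-1])
E
```

```text
9.0667 [581.13486953  46.31549255 133.46382745] 0.07447666719435464 [ 0.45520273 -0.10741431  0.78999897] [-0.00656061  0.12444039  0.04721472]
```

View pics/w4.png

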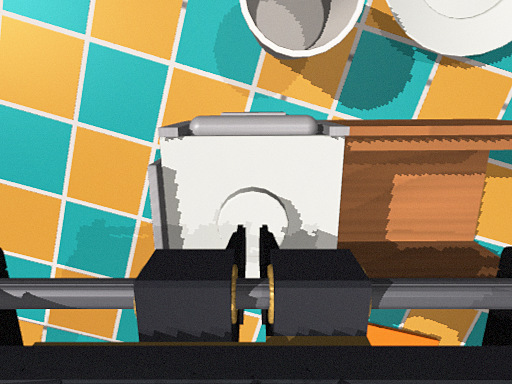

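The lid lies against the stop, its edge at column 163, and the closed fingers stand over the knob at (252,215). Pressing in steps.

Emit:
send_rows([
  [[0, 0, 0.04, 0, 0, 0], [0, 0, 0.08, 0, 0, 0], [0, 0, 0.09, 0, 0, 0], [0, 0, 0.095, 0, 0, 0], [0, 0, 0.1, 0, 0, 0], [0, 0, 0.105, 0, 0, 0], [0, 0, 0.11, 0, 0, 0]],
])

```text
t: 9.7
eef_pos: [581.4, 46.3, 100.9]
tcp_rot: [-3.141, -0.0, -1.289]
ft_force: [1.3, 0.0, 0.1]
opening: 0.005
```

Emit:
send_rows([
  [[0, 0, 0.005, 0, 0, 0], [0, 0, 0.01, 0, 0, 0], [0, 0, 0.01, 0, 0, 0]],
])

```text
t: 9.95
eef_pos: [581.3, 46.4, 97.7]
tcp_rot: [-3.141, -0.0, -1.289]
ft_force: [-0.8, -0.2, 2.9]
opening: 0.005
```

Emit:
send_rows([
  [[0, 0, 0.005, 0, 0, 0], [0, 0, 0.01, 0, 0, 0], [0, 0, 0.015, 0, 0, 0], [0, 0, 0.015, 0, 0, 0]],
])

```text
t: 10.28
eef_pos: [581.0, 46.3, 92.7]
tcp_rot: [3.141, 0.0, -1.289]
ft_force: [-0.2, -0.2, 0.4]
opening: 0.003
```

Emit:
send_rows([
  [[0, 0, 0.005, 0, 0, 0], [0, 0, 0.01, 0, 0, 0], [0, 0, 0.015, 0, 0, 0], [0, 0, 0.015, 0, 0, 0]],
])

```text
t: 10.62
eef_pos: [581.0, 46.4, 88.1]
tcp_rot: [3.141, 0.0, -1.289]
ft_force: [-0.4, 1.1, -0.5]
opening: 0.003
```

Emit:
send_rows([
  [[0, 0, 0.005, 0, 0, 0], [0, 0, 0.01, 0, 0, 0], [0, 0, 0.01, 0, 0, 0]],
])

```text
t: 10.87
eef_pos: [581.3, 46.3, 86.3]
tcp_rot: [-3.141, -0.0, -1.289]
ft_force: [-2.4, 0.0, 9.3]
opening: 0.004
```

Emit:
send_rows([
  [[0, 0, 0.004, 0, 0, 0], [0, 0, 0.007, 0, 0, 0], [0, 0, 0.007, 0, 0, 0]],
])

```text
t: 11.12
eef_pos: [581.3, 46.4, 86.2]
tcp_rot: [-3.14, -0.001, -1.289]
ft_force: [-9.9, -0.2, 32.3]
opening: 0.002
```

Bottomed firmly with the tips at 78.2 mm, and a seated knob top is 78. Retreating to check.

Emit:
send_rows([
  [[0, 0, -0.03, 0, 0, 0], [0, 0, -0.12, 0, 0, 0], [0, 0, -0.25, 0, 0, 0], [0, 0, -0.38, 0, 0, 0], [0, 0, -0.5, 0, 0, 0], [0, 0, -0.5, 0, 0, 0], [0, 0, -0.5, 0, 0, 0]],
])

```text
t: 11.7
eef_pos: [581.7, 46.3, 235.3]
tcp_rot: [-3.138, -0.001, -1.289]
ft_force: [0.0, -0.2, -0.6]
opening: 0.003
```

```bash
python3 - <<'E'
from h import *
s=env.state(); print(s['t'],s['eef_pos'],s['opening'],s['ft_force'])
im,K,T,c=cam('wrist')
for z in (66,85.5):
  p=proj([581,45,z],K,T); r=lidrect(im,K,T,z,(int(p[0])-30,int(p[1])-25)); print(z,p,r)
x,y=map(int,p); cv2.imwrite('pics/w5.png',cv2.resize(im[80:300,130:400][:,:,::-1],(736,600),interpolation=3))
n=[(th,(np.array(env.look_for('top',th)[0]['xy'])).round().tolist()) for th in [] ]
for n in ['scene','top']:
    im,K,T,c=cam(n)
    for th in ['cup','saucer','sugar_jar','kettle','stirrer','lid']:
        print(n,th,[np.round(q['xy']).tolist() for q in env.look_for(n,th)][:2 if th!='lid' else 5])
E
```

```text
11.7 [581.67690921  46.32591211 235.30067323] 0.003364945672679558 [ 0.01244844 -0.18529499 -0.57818817]
66 [252.21475643 181.4003018 ] (((579.742431640625, 44.77249526977539), (108.11294555664062, 115.33096313476562), 16.676443099975586), (257.04897485371856, 177.2331090090514), array([ 193,  128,  118,  105, 8795], dtype=int32))
85.5 [252.26306929 185.84329922] (((583.991943359375, 46.045677185058594), (101.75948333740234, 108.55331420898438), 16.676456451416016), (257.04897485371856, 177.2331090090514), array([ 193,  128,  118,  105, 8795], dtype=int32))
scene cup [[233.0, 241.0]]
scene saucer [[186.0, 235.0]]
scene sugar_jar [[233.0, 72.0]]
scene kettle [[187.0, 100.0]]
scene stirrer [[408.0, 299.0]]
scene lid [[345.0, 190.0], [271.0, 212.0], [146.0, 192.0], [285.0, 171.0]]
top cup [[263.0, 140.0]]
top saucer [[263.0, 141.0]]
top sugar_jar [[389.0, 265.0]]
top kettle [[382.0, 204.0]]
top stirrer [[264.0, 139.0]]
top lid [[284.0, 248.0], [323.0, 137.0], [249.0, 205.0]]
```

View pics/w5.png

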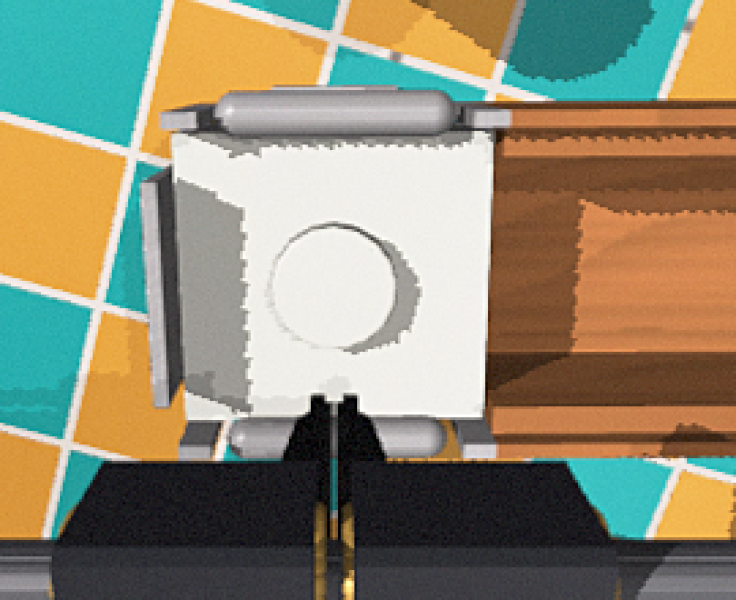

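The lid sits below the bars, its edges tucked under both (crop (335,112) and (335,435)). Its measured size of 108×115 mm fits a top at 66 mm, which means seated, not 85.5. Handing in.

```bash
python3 -c "
from cell import env
print(env.job_done(), env.state()['t'])"
```

```text
the job is handed in; nothing more can be done
the job is handed in; nothing more can be done
```

The white lid is snapped onto the tub, and the job is handed in; robot time was 11.7 s at the last check. I gripped the lid by its knob and slid it along the runway until it met the steel stop (6.6 N). I then let go and pressed the knob with closed fingers until it bottomed, at 32 N on the last push.

**Checks that agreed:**
- The fingertips stopped at 78.2 mm, and a seated knob top should be at 78 mm.
- The last wrist picture shows the lid's edges under both bars. Its apparent size, 108 × 115 mm, fits a flange top at 66 mm (seated), not 85.5 mm (still on the rails).
- The gripper was clear and about 150 mm above the lid.

**Checks that were weak or disagreed:**
- **Snap force:** I did not see the snap as a force peak. The highest reading on the way down was 2.9 N.
- **Flatness:** I judged it only from that height and picture, with no separate check at each corner.
- **Lid height before the grasp:** two-view measurement gave about 82.5 mm at the top of the flange against 85.5 mm expected. The scene and top cameras gave about 73 mm.
- **Other objects:** in the final scene view, the cup, saucer, jar and kettle were within about 5 pixels of where they started. The stirring stick read about 9 pixels off. The final top view reported the cup and stick at the saucer's position, which I took as a detection error. The arm did not go near either.

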